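# Stack the seal rings on the mandrel and open the push-and-turn lubricant bottle

### The job

Get the seal stack ready for lubricating: thread the blue ring and then the ivory ring onto the upright post, each fully home, then press down the red push-and-turn cap of the lubricant bottle, keep it pressed while you twist it anticlockwise until it is free, and lift it straight up out of the neck. Finish while still holding the cap in the gripper, level and right above its bottle, with the foot of its plug at least 3 cm clear of the bottle's mouth. Leave everything else on the bench where it is.

Things in the scene. Friction and masses are not known exactly. Their poses are not given: they have to be found in the camera images.
- ring_blue: Blue ring of hard plastic lying flat: outer diameter 40 mm, hole 20 mm, height 14 mm, 25 g or so; origin at the centre of its underside, z up. Goes on the post first.
- ring_ivory: Ivory (pale cream) ring of hard plastic lying flat: outer diameter 40 mm, hole 20 mm, height 14 mm, 25 g or so; origin at the centre of its underside, z up. Goes on the post second.
- post: Fixed seal mandrel: round aluminium base 64 mm across and 12 mm high with an upright dark steel post of diameter 16 mm in its middle; the post's top, tapered over its last 8 mm, is 60 mm above the bench; origin at the centre of its underside, z up.
- post_seat (a point): Point on the post's axis at the top face of the mandrel's base, 12 mm above the bench: the underside of the first ring comes to rest here.
- post_tip (a point): Centre of the post's top, 60 mm above the bench.
- bottle: White plastic bottle with blue band, 68 mm across, fixed upright in a grey bench holder (cup 78 mm across and 32 mm high, square base plate 100 mm); it cannot turn. Its neck is 40 mm across outside and stands from 81 mm to 115 mm above the bench; origin at the centre of its underside, z up. Inside the neck two lugs, on the bottle's +x and -x sides, hold the cap's two tabs.
- bottle_mouth (a point): Centre of the neck's rim, 115 mm above the bench, z up.
- cap: Red push-and-turn cap, locked at the start: ribbed round head, diameter 44 mm, height 24 mm, on a plug 17 mm thick and 27 mm long with two tabs near its foot along the cap's x (31 mm over both); about 50 g. Origin: centre of the plug's foot, z up; the head spans 27 to 51 mm above it. Closed, the origin is 95 mm above the bench, the top 146 mm, the head's underside 7 mm above the rim.
- cap_top (a point): Centre of the cap's top, 51 mm above its origin. A raised white arrow there shows the way to turn, anticlockwise seen from above. Keep the cap pressed while turning it about its axis: at 55 to 115 degrees from closed (90 is best) its tabs are free and it lifts straight out. Unpressed it turns only about 5 degrees; clockwise it is blocked. Sideways play in the neck 1.5 mm.
- cap_tab (a point): Outer end of the tab on the cap's +x side, 15.5 mm from its axis, hidden in the neck: closed, it lies on the bottle's +x side; turned anticlockwise by 90 degrees, on the bottle's +y side.
- cap_spring (a joint): Spring pad in the neck under the cap's plug, m: 0 at rest, grows as the cap is pressed down, 0.007 when the cap's head meets the rim (fully pressed). At least 0.005 is needed to turn the cap past its catch; aim for 0.006 or more. The spring resists with 4 N at first and 8 N fully pressed.
- ring_brown: Dark brown ring of hard plastic lying flat: outer diameter 40 mm, hole 20 mm, height 14 mm, 25 g or so; origin at the centre of its underside, z up. Bystander.
- grease_jar: Bystander: white jar with black lid, 60 mm across, 65 mm high; origin at the centre of its underside, z up.
- spray_can: Bystander: blue can, 55 mm across, 160 mm high; origin at the centre of its underside, z up.
- spark_plug: Bystander: spark plug lying on the bench, 84 mm long along its x, 21 mm thick; origin under its middle.
- injector0: Bystander: black injector nozzle with a brass band standing upright, 26 mm across, 58 mm high; origin at the centre of its underside, z up.
- injector1: Bystander: a second such nozzle, same size; origin at the centre of its underside, z up.
There are look-alikes about, which are no part of the job. There is more than one size of the cap; the job needs the largest.

How it is judged:
By the outcome, as a careful person would: the job done as asked, in the order asked, and still so for the second after the job is handed in, while the arm keeps its last pose, push and grip.
It also fails if it takes over 72 s, if anything falls off the work surface, if the arm or the gripper's body presses on something with over 40 N, if the wrist force passes 120 N, or if a joint passes its speed limit or range.

### The arm

A 7-joint arm with a two-finger parallel gripper is mounted at the origin on the work surface. World frame = base frame: x ahead of the robot, y to its left, z up, the work surface at z = 0. Lengths are in m, angles in degrees, forces in N, time in s.
With the tool pointing down it reaches from about 0.35 to 0.9 m from the base axis. Payload 8.1 kg.
Tool frame: the origin (TCP) lies midway between the tips of the shut fingers; the grasp point (between the pads) lies 19 mm behind it; z points along the fingers, y is the line along which they close (so a half turn about z gives the same grasp; the last joint's range is limited). The gripper opens to 92 mm and grips with 3 to 60 N. Pads are 19 mm wide; open, the fingers measure 130 mm over their backs; the gripper's body (75 mm by 190 mm) begins 47 mm behind the grasp point.
Start: joints at [63.449, 24.895, 1.432, 90.138, -0.665, 64.973, -4.303], TCP at [0.221, -0.585, 0.227] pointing down, gripper open.
Joint ranges: [-149.89, 149.89], [-25.12, 119.58], [-72.63, 75.52], [4.76, 147.25], [-75.54, 255.54], [6.69, 114.76], [-157.13, 157.13]. Speed limits (degrees/s): [127.2, 127.2, 172.46, 172.46, 180, 180, 180].

### API

Orientations are given as a 3x3 rotation matrix whose columns are the frame's x, y, z axes.
In Python, from station import status, imaging, workorder gives the robot as it stands.
- The arm moves only by the tool move_arm, never from a script. Its argument "plan" is one flat list of numbers, 7 for each row, row after row: the turn, a rotation vector about the tool's x, y, z in rad, then the shift along the tool's x, y, z in m, then the finger opening in m, from 0 to 0.0918. In form: [rx, ry, rz, dx, dy, dz, gripper, rx, ry, rz, dx, dy, dz, gripper, ...]. A call has 1 to 20 rows; each row shifts and turns the commanded pose from where the row before left it, along the tool's axes as they then stand; what a row does not reach is not made up. A row lasts 1/12 s, in which the tool goes at most 41.7 mm and 7.16 degrees, less where a joint would pass 70% of its speed; a pose out of reach is approached as far as the arm can. A call is refused whole if a number of a shift passes 0.0417 or a number of a turn 0.125, either way. A call with a gripper value outside its range is refused whole. The fingers move at their own pace and stop on an object; "newtons" is the grip in N (left out, the last holds). Time passes only in rows, so rows that do not move let the fingers close. It gives the time, the measured TCP pose, the force, the opening and the grip force at its end, in the units of the state.
- status.sense(): the state, without advancing time (a new reading comes with each control period).
- imaging.camera(name): name is "scene" or "top" or "wrist"; returns a dict with "img" (400x640x3 uint8, blue, green, red), "K" (3x3 intrinsics, pixels), "rvec" (rotation vector, rad) and "tvec" (3), from world to camera coordinates, as OpenCV has them; the wrist camera has in their place "tool_from_camera" (4x4, takes a point from camera to tool coordinates, whose origin is the TCP and whose axes are the flange's). Camera axes: x right, y down, z forward; pixel columns grow to the right and rows downward; lengths in m; the calibration is good to about 2 mm. A picture is of the moment at which its call begins: read the wrist's pose just before it. There is no depth.
- workorder.sign_off(): hands the job in; it is judged then, once.
The state is a dict: "time_s": time; "joint_positions": joint angles; "qvel": joint speeds; "joint_efforts": joint torques, N m; "tool_pos": TCP position; "ee_rot": TCP orientation; "wrist_force": force on the tool from outside, world axes, zero at the start; "moment": the same for the moment, N m; "grip_width": finger opening in m; "grasp_force": force on a finger pad.
Only numpy, scipy, OpenCV 4.12 (cv2) and the standard library are available. Lean on these libraries where they do the work, as an engineer would, in place of code of your own. Each camera call takes 0.05 s, during which the arm holds its last target. There are 200 camera calls.

## Working session

There is one attempt and no reset: what is moved stays moved. The work goes in short steps, Python scripts to look and compute and a tool call to move; the robot and the scene stay as the last step left them, time stands still between calls to the robot, and variables do not carry over. Pictures are saved under pics/ and viewed, at most 12 in all, crops included, and the job is handed in when it is done.

Besides the shell and the picture viewer there is one more tool, called after ">>>" in YAML: its name, and indented under it one key for each argument. move_arm: Moves the arm, as the interface text tells. Its arguments: {"type":"object","properties":{"plan":{"type":"array"},"newtons":{"type":"number"}},"required":["plan"]}

```bash
mkdir -p pics; ls; python3 - <<'E'
from station import status, imaging
import cv2, numpy as np
s=status.sense()
for k,v in s.items(): print(k,np.round(v,4).tolist())
for n in("scene","top"):
    c=imaging.camera(n); cv2.imwrite(f"pics/{n}0.png",c["img"])
    R=cv2.Rodrigues(np.array(c["rvec"]))[0]; print(n,np.round(c["K"],1).tolist(),np.round(-R.T@np.array(c["tvec"]).ravel(),3),np.round(R,3).tolist())
E
```

```text
pics
time_s 0.0
joint_positions [63.4487, 24.9362, 1.4314, 90.1896, -0.6653, 64.9729, -4.3028]
qvel [0.045, 0.0808, -0.05, -0.0828, -0.0163, -0.0737, 0.0934]
joint_efforts [0.0014, -66.7848, 0.986, -31.4461, -0.0602, 0.043, 0.0001]
tool_pos [0.2204, -0.5843, 0.2259]
ee_rot [[0.9356, 0.353, -0.0007], [0.353, -0.9356, 0.0014], [-0.0001, -0.0016, -1.0]]
wrist_force [-0.7501, 0.2698, 0.5207]
moment [0.0119, -0.0355, 0.0416]
grasp_force 0.0
grip_width 0.0918
scene [[408.8, 0.0, 321.9], [0.0, 408.8, 193.0], [0.0, 0.0, 1.0]] [1.125 0.302 0.745] [[-0.445, 0.895, -0.019], [0.642, 0.305, -0.703], [-0.624, -0.325, -0.711]]
top [[435.1, 0.0, 326.7], [0.0, 435.1, 196.9], [0.0, 0.0, 1.0]] [0.449 0.009 1.141] [[0.005, -1.0, -0.011], [-0.992, -0.003, -0.124], [0.124, 0.011, -0.992]]
```

View pics/scene0.png

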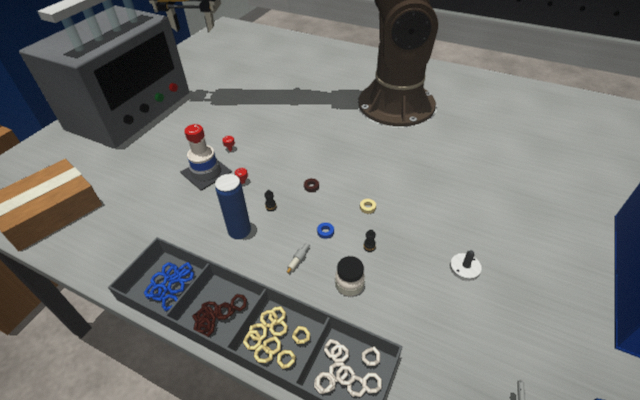

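View pics/top0.png

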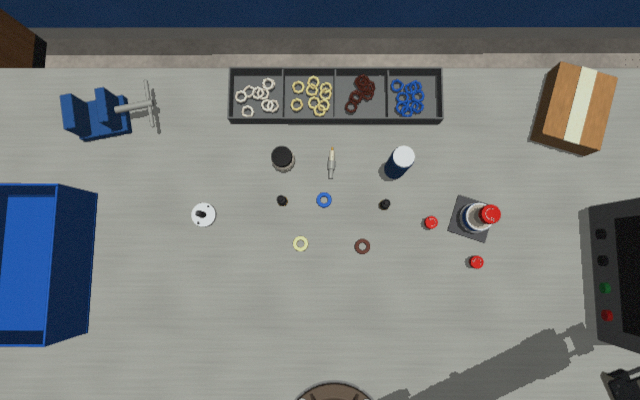

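Top view: blue ring (324,200), ivory ring (301,244), brown ring (362,246), post (203,214), bottle cap (490,214).
What could be taken for them, in the top view:
- **Rings:** the tray's blue rings (408,98), ivory rings (312,95) and white rings (258,97), plus the brown ring.
- **Caps:** two small loose red caps at (430,222) and (476,262).

I choose the loose blue ring, the loose ivory ring and the large cap on the bottle. I'll check these in one crop and measure them.

```bash
cat > h.py <<'E'
from station import status, imaging
import cv2, numpy as np
def cam(n):
    if n=="wrist":
        s=status.sense(); c=imaging.camera(n); T=np.eye(4); T[:3,:3]=s["ee_rot"]; T[:3,3]=s["tool_pos"]
        W=T@np.array(c["tool_from_camera"]); return c["img"],np.array(c["K"]),W[:3,:3],W[:3,3]
    c=imaging.camera(n); R=cv2.Rodrigues(np.array(c["rvec"]))[0]
    return c["img"],np.array(c["K"]),R.T,-R.T@np.array(c["tvec"]).ravel()
def onz(c,uv,z):
    d=c[2]@np.linalg.inv(c[1])@np.array([uv[0],uv[1],1.]); return c[3]+d*(z-c[3][2])/d[2]
def proj(c,p):
    q=c[1]@c[2].T@(np.array(p)-c[3]); return q[:2]/q[2]
def hsv(im,col):
    h=cv2.cvtColor(im,cv2.COLOR_BGR2HSV); H,S,V=[h[...,i].astype(int) for i in range(3)]
    return {"blue":(H>100)&(H<130)&(S>140)&(V>60),"ivory":(H>15)&(H<40)&(S>50)&(V>110),"red":((H<8)|(H>172))&(S>150)&(V>80),
     "dark":(V<70),"white":(S<30)&(V>200),"brown":((H<12)|(H>170))&(S>60)&(V<110)}[col].astype(np.uint8)
def blob(im,col,box):
    x0,y0,x1,y1=box; m=hsv(im,col)[y0:y1,x0:x1]; n,l,st,_=cv2.connectedComponentsWithStats(m)
    if n<2: return None
    i=1+np.argmax(st[1:,4]); mm=(l==i).astype(np.uint8)
    cn=max(cv2.findContours(mm,cv2.RETR_EXTERNAL,cv2.CHAIN_APPROX_NONE)[0],key=cv2.contourArea)
    M=cv2.moments(cn); (a,b),sz,_=cv2.minAreaRect(cn)
    return np.array([M["m10"]/M["m00"]+x0,M["m01"]/M["m00"]+y0]),np.round(sz,1),int(st[i,4])
E
python3 - <<'E'
from h import *
t=cam("top"); s=cam("scene")
cv2.imwrite("pics/crop1.png",cv2.resize(t[0][180:280,180:520],None,fx=2.3,fy=2.3,interpolation=cv2.INTER_CUBIC))
for nm,col,bt,bs,z in [("blue","blue",(305,185,342,215),(310,218,340,242),.008),("ivory","ivory",(285,230,318,258),(352,194,384,218),.008),
 ("brown","brown",(345,232,380,260),(298,172,325,198),.008),("base","white",(185,195,222,235),(440,245,490,285),.012),
 ("posttip","dark",(192,205,212,225),(455,245,482,270),.04),("cap","red",(470,198,510,235),(180,118,210,146),.14),
 ("capS1","red",(420,210,445,235),(230,165,252,186),.02),("capS2","red",(465,250,490,275),(220,132,238,152),.02)]:
  for n,c,b in(("top",t,bt),("sc",s,bs)):
    r=blob(c[0],col,b)
    if r: print(nm,n,r[0].round(1),r[1],r[2],onz(c,r[0],z).round(4))
    else: print(nm,n,None)
E
```

```text
blue top [323.6 199.5] [13. 13.] 112 [0.5842 0.0297 0.008 ]
blue sc [325.2 229.9] [14. 15.] 171 [0.583  0.0257 0.008 ]
ivory top [299.9 243.3] [14. 14.] 125 [0.4696 0.0907 0.008 ]
ivory sc [367.4 205.6] [14. 15.] 183 [0.4692 0.0854 0.008 ]
brown top [361.9 246.1] [14. 14.] 117 [ 0.4632 -0.0698  0.008 ]
brown sc [310.9 184.1] [11. 14.] 114 [ 0.4613 -0.0753  0.008 ]
base top [203.  213.9] [22. 22.] 320 [0.5447 0.3443 0.012 ]
base sc [465.  266.4] [30.9 20.8] 396 [0.5477 0.3395 0.012 ]
posttip top [201.2 213.9] [7.9 4.7] 37 [0.5424 0.3405 0.04  ]
posttip sc [468.1 259.3] [ 7.  15.2] 106 [0.5496 0.3399 0.04  ]
cap top [490.3 213.7] [19.1 17.7] 251 [ 0.537  -0.3559  0.14  ]
cap sc [193.6 133.1] [17. 17.] 225 [ 0.5438 -0.3525  0.14  ]
capS1 top [430.7 222. ] [11.4 12. ] 106 [ 0.5254 -0.2462  0.02  ]
capS1 sc [241.2 173.9] [14.1 10.8] 106 [ 0.5163 -0.2531  0.02  ]
capS2 top [476.3 261.7] [11. 12.] 116 [ 0.4251 -0.3591  0.02  ]
capS2 sc [228.3 141.5] [14. 10.] 96 [ 0.4177 -0.3652  0.02  ]
```

View pics/crop1.png

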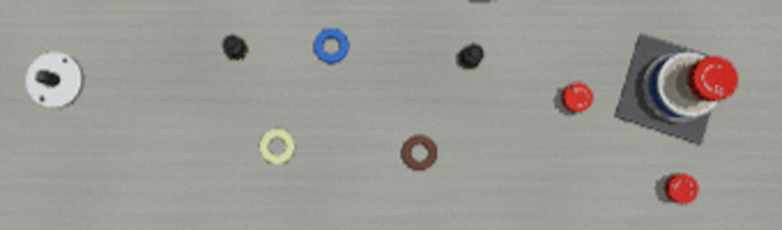

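The crop shows the full-size blue, ivory and brown rings, the post disc, the big cap on the bottle and two smaller caps on the bench. The choices hold. I'm moving to above the blue ring with a turn to yaw 90.

>>> move_arm:
  plan: [0, 0, -0.11, 0, 0, 0, 0.0918, 0, 0, -0.11, 0, 0, 0, 0.0918, 0, 0, -0.11, 0, 0, 0, 0.0918, 0, 0, -0.11, 0, 0, 0, 0.0918, 0, 0, -0.11, 0, 0, 0, 0.0918, 0, 0, -0.11, 0, 0, 0, 0.0918, 0, 0, -0.11, 0, 0, 0, 0.0918, 0, 0, -0.11, 0, 0, 0, 0.0918, 0, 0, -0.11, 0, 0, 0, 0.0918, 0, 0, -0.11, 0, 0, 0, 0.0918, 0, 0, -0.11, 0, 0, 0, 0.0918]

```text
time_s: 1.12
tool_pos: [0.2205, -0.5847, 0.2265]
ee_rot: [[-0.005, 1.0, -0.0], [1.0, 0.005, 0.0], [0.0, -0.0, -1.0]]
wrist_force: [0.7, 0.7, 0.2]
grip_width: 0.0918
grasp_force: 0.0
```

>>> move_arm:
  plan: [0, 0, 0, 0.017, 0.01, 0, 0.0918, 0, 0, 0, 0.034, 0.0202, 0, 0.0918, 0, 0, 0, 0.034, 0.0202, 0, 0.0918, 0, 0, 0, 0.034, 0.0202, 0, 0.0918, 0, 0, 0, 0.034, 0.0202, 0, 0.0918, 0, 0, 0, 0.034, 0.0202, 0, 0.0918, 0, 0, 0, 0.034, 0.0202, 0, 0.0918, 0, 0, 0, 0.034, 0.0202, 0, 0.0918, 0, 0, 0, 0.034, 0.0202, 0, 0.0918, 0, 0, 0, 0.034, 0.0202, 0, 0.0918, 0, 0, 0, 0.034, 0.0202, 0, 0.0918, 0, 0, 0, 0.034, 0.0202, 0, 0.0918, 0, 0, 0, 0.034, 0.0202, 0, 0.0918, 0, 0, 0, 0.034, 0.0202, 0, 0.0918, 0, 0, 0, 0.034, 0.0202, 0, 0.0918, 0, 0, 0, 0.034, 0.0202, 0, 0.0918, 0, 0, 0, 0.034, 0.0202, 0.02, 0.07, 0, 0, 0, 0.034, 0.02, 0.03, 0.07, 0, 0, 0, 0.017, 0.01, 0.02, 0.07, 0, 0, 0, 0, 0, 0, 0.07]

```text
time_s: 2.78
tool_pos: [0.5786, 0.0249, 0.1587]
ee_rot: [[-0.006, 1.0, -0.005], [1.0, 0.006, 0.003], [0.003, -0.005, -1.0]]
wrist_force: [-1.0, -0.4, -0.4]
grip_width: 0.0714
grasp_force: 0.0
```

```bash
python3 - <<'E'
from h import *
s=status.sense(); print(s["time_s"],np.round(s["tool_pos"],4),np.round(s["ee_rot"],4).tolist(),np.round(s["joint_positions"],1))
w=cam("wrist"); cv2.imwrite("pics/w1.png",w[0]); print(w[3].round(3),w[2].round(3).tolist())
r=blob(w[0],"blue",(0,0,640,400)); print(r, onz(w,r[0],.007), proj(w,[.584,.028,.007]))
E
```

```text
2.7833 [0.5786 0.0249 0.1587] [[-0.006, 1.0, -0.0049], [1.0, 0.006, 0.0027], [0.0027, -0.0048, -1.0]] [ 12.9  27.6 -29.   99.4  15.3  57.1 -21.3]
[0.578 0.097 0.317] [[1.0, 0.008, -0.003], [0.007, -0.964, -0.266], [-0.005, 0.266, -0.964]]
(array([327.88547969, 186.47536733]), array([38.5, 38.5]), 931) [0.58268508 0.0283101  0.007     ] [329.1890411  186.78658798]
```

View pics/w1.png

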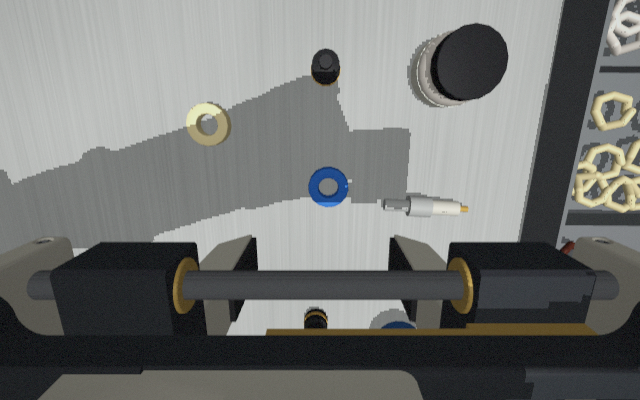

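The wrist picture shows the blue ring at (328,187), the ivory ring at (208,125), and no obstacle near the fingers. The measured position agrees with the top view to about 1 mm. The arm still lagged its command, so I let it settle while descending, then re-measure.

>>> move_arm:
  plan: [0, 0, 0, 0, 0.002, 0.02, 0.07, 0, 0, 0, 0, 0, 0.03, 0.07, 0, 0, 0, 0, 0, 0.03, 0.07, 0, 0, 0, 0, 0, 0.02, 0.07, 0, 0, 0, 0, 0, 0, 0.07, 0, 0, 0, 0, 0, 0, 0.07]

```text
time_s: 3.33
tool_pos: [0.581, 0.0184, 0.063]
ee_rot: [[0.001, 1.0, -0.001], [1.0, -0.001, -0.001], [-0.001, -0.001, -1.0]]
wrist_force: [0.4, 0.2, 0.6]
grip_width: 0.0701
grasp_force: 0.0
```

```bash
python3 - <<'E'
from h import *
s=status.sense(); print(s["time_s"],np.round(s["tool_pos"],4),np.round(s["ee_rot"],4).tolist())
w=cam("wrist")
for c in("blue","ivory"):
  r=blob(w[0],c,(0,0,460,290)); print(c,r, onz(w,r[0],.008) if r else 0)
E
```

```text
3.3333 [0.581  0.0184 0.063 ] [[0.0014, 1.0, -0.0013], [1.0, -0.0014, -0.0007], [-0.0007, -0.0013, -1.0]]
blue (array([325.64099396, 206.57955794]), array([55.9, 55.5]), 1993) [0.5826342  0.02847207 0.008     ]
ivory (array([148.61115513, 117.31743517]), array([66. , 61.5]), 1312) [0.46694106 0.08923473 0.008     ]
```

>>> move_arm:
  plan: [0, 0, 0, 0.0101, 0.0016, 0.02, 0.07, 0, 0, 0, 0, 0, 0.02, 0.07, 0, 0, 0, 0, 0, 0.012, 0.07, 0, 0, 0, 0, 0, 0.007, 0.07, 0, 0, 0, 0, 0, 0, 0.07, 0, 0, 0, 0, 0, 0, 0.07]

```text
time_s: 3.88
tool_pos: [0.5836, 0.0295, 0.0045]
ee_rot: [[0.001, 1.0, 0.001], [1.0, -0.001, -0.0], [-0.0, 0.001, -1.0]]
wrist_force: [-0.3, -0.6, -0.6]
grip_width: 0.0703
grasp_force: 0.0
```

>>> move_arm:
  plan: [0, 0, 0, -0.001, -0.0005, 0, 0.03, 0, 0, 0, 0, 0, 0, 0.03, 0, 0, 0, 0, 0, 0, 0.03, 0, 0, 0, 0, 0, 0, 0.03, 0, 0, 0, 0, 0, 0, 0.03, 0, 0, 0, 0, 0, 0, 0.03]
  newtons: 15

```text
time_s: 4.38
tool_pos: [0.5828, 0.0288, 0.004]
ee_rot: [[0.0, 1.0, 0.0], [1.0, -0.0, -0.0], [-0.0, 0.0, -1.0]]
wrist_force: [-0.5, -0.4, 3.6]
grip_width: 0.0396
grasp_force: 15.0
```

>>> move_arm:
  plan: [0, 0, 0, 0, 0, -0.02, 0.03, 0, 0, 0, 0, 0, -0.035, 0.03, 0, 0, 0, 0, 0, -0.035, 0.03, 0, 0, 0, 0.02, -0.003, -0.02, 0.03, 0, 0, 0, 0.03, -0.004, 0, 0.03, 0, 0, 0, 0.034, -0.005, 0, 0.03, 0, 0, 0, 0.034, -0.005, 0, 0.03, 0, 0, 0, 0.034, -0.005, 0, 0.03, 0, 0, 0, 0.034, -0.005, 0, 0.03, 0, 0, 0, 0.034, -0.005, 0, 0.03, 0, 0, 0, 0.03, -0.005, 0, 0.03, 0, 0, 0, 0.02, 0, 0, 0.03, 0, 0, 0, 0.01, 0, 0, 0.03, 0, 0, 0, 0, 0, 0, 0.03, 0, 0, 0, 0, 0, 0, 0.03, 0, 0, 0, 0, 0, 0, 0.03, 0, 0, 0, 0, 0, 0, 0.03]

```text
time_s: 5.8
tool_pos: [0.5464, 0.3065, 0.1135]
ee_rot: [[0.003, 1.0, 0.0], [1.0, -0.003, -0.001], [-0.001, 0.0, -1.0]]
wrist_force: [0.5, -0.5, -0.6]
grip_width: 0.0396
grasp_force: 15.0
```

```bash
python3 - <<'E'
from h import *
s=status.sense(); print(s["time_s"],np.round(s["tool_pos"],4),np.round(s["ee_rot"],4).tolist(),s["grip_width"])
w=cam("wrist"); cv2.imwrite("pics/w2.png",w[0])
print(proj(w,[.546,.342,.06]),proj(w,[.546,.342,.012]))
E
```

```text
5.8 [0.5464 0.3065 0.1135] [[0.0028, 1.0, 0.0001], [1.0, -0.0028, -0.0014], [-0.0014, 0.0001, -1.0]] 0.039595355487494835
[322.63224372 171.07516079] [322.62486966 161.00480859]
```

View pics/w2.png

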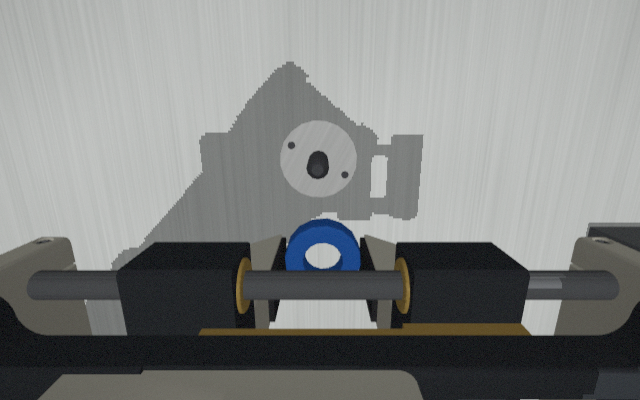

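The wrist view shows the post at about (318,163) on its disc, centred at (318,159). The blue ring is held level, with its hole at (323,256).

```bash
cat > m.py <<'E'
from h import *
def post(w,show=True):
    u,v=proj(w,[.546,.342,.012]); x0,y0=int(u-55),int(v-50); g=cv2.cvtColor(w[0],cv2.COLOR_BGR2GRAY)[y0:y0+100,x0:x0+110]
    m=(g<60).astype(np.uint8); n,l,st,ce=cv2.connectedComponentsWithStats(m)
    i=1+np.argmin([np.hypot(*(ce[k]-[55,58]))+(1e3 if st[k,4]<60 else 0) for k in range(1,n)])
    x,y,ww,hh,a=st[i]; print("post box",x+x0,y+y0,ww,hh,a)
    disc=cv2.morphologyEx((g>(130)).astype(np.uint8),cv2.MORPH_OPEN,np.ones((3,3)))
    n,l,st,ce=cv2.connectedComponentsWithStats(disc); print("bright",[(s[:5]+[x0,y0,0,0,0]).tolist() for s in st[1:] if s[4]>200])
    r=g[50]; print(r[::3].tolist()); print(g[:,70][::3].tolist())
E
python3 - <<'E'
from m import *
w=cam("wrist"); post(w)
b=hsv(w[0],"blue")[200:300,260:390]; ys,xs=np.nonzero(b); print(xs.min()+260,xs.max()+260,ys.min()+200,ys.max()+200)
sub=b[15:70,30:110]; cn=cv2.findContours(sub,cv2.RETR_CCOMP,cv2.CHAIN_APPROX_NONE); 
for c,h in zip(cn[0],cn[1][0]):
  if len(c)>20: print(h[3],[a+b for a,b in zip(cv2.boundingRect(c),(290,215,0,0))])
p=status.sense()["tool_pos"]; 
for z in(.010,0,-.004): print(z,proj(w,[p[0],p[1],p[2]+z]), proj(w,[p[0],p[1]+.02,p[2]+z]))
E
```

```text
post box 307 152 22 27 369
bright [[343, 111, 34, 25, 468], [280, 121, 77, 77, 4106], [370, 156, 7, 43, 253]]
[122, 122, 123, 125, 124, 164, 162, 158, 162, 162, 160, 162, 162, 162, 48, 49, 49, 47, 48, 43, 43, 163, 161, 162, 161, 160, 159, 165, 167, 161, 126, 127, 125, 126, 127, 189, 191]
[124, 124, 124, 125, 124, 160, 162, 160, 162, 163, 164, 165, 161, 163, 160, 161, 162, 159, 160, 161, 159, 161, 159, 161, 165, 164, 162, 138, 128, 126, 127, 125, 124, 127]
285 360 219 270
-1 [290, 219, 71, 51]
0 [304, 242, 38, 28]
0.01 [323.32373204 260.22426037] [323.27051521 223.43836552]
0 [323.28322532 252.05356944] [323.23177347 217.13179384]
-0.004 [323.26826656 249.03621049] [323.21750428 214.80898477]
```

```bash
python3 - <<'E'
from h import *
s=status.sense(); p=s["tool_pos"]; print(np.round(p,4)); w=cam("wrist")
P=onz(w,(318.0,159.0),.012); print(P, proj(w,[P[0],P[1],.06]), "need y,x:",P[1]-p[1],P[0]-p[0])
E
```

```text
[0.5462 0.3071 0.1137]
[0.54197251 0.34433759 0.012     ] [317.00699657 168.60886553] need y,x: 0.037242294527628506 -0.004206972381555429
```

>>> move_arm:
  plan: [0, 0, 0, 0.015, -0.002, 0.01, 0.03, 0, 0, 0, 0.015, -0.0019, 0.02, 0.03, 0, 0, 0, 0.0072, 0, 0.012, 0.03, 0, 0, 0, 0, 0, 0, 0.03, 0, 0, 0, 0, 0, 0, 0.03]

```text
time_s: 6.37
tool_pos: [0.5413, 0.3453, 0.071]
ee_rot: [[-0.0, 1.0, -0.001], [1.0, 0.0, -0.001], [-0.001, -0.001, -1.0]]
wrist_force: [0.2, -0.8, 0.1]
grip_width: 0.0395
grasp_force: 15.0
```

```bash
python3 - <<'E'
from h import *
s=status.sense(); p=s["tool_pos"]; print(s["time_s"],np.round(p,4)); w=cam("wrist"); 
print([proj(w,[.5422,.3443,z]).round(1) for z in(.06,.012)])
cv2.imwrite("pics/w3.png",cv2.resize(w[0][100:300,220:420],None,fx=3,fy=3))
E
```

```text
6.3667 [0.5413 0.3453 0.071 ]
[array([325. , 246.3]), array([324.6, 219.7])]
```

View pics/w3.png

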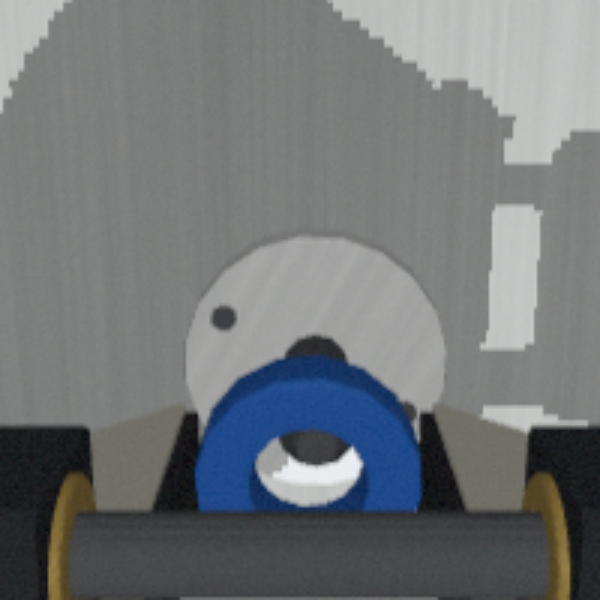

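The crop shows the post tip in the ring's hole, at crop (316,448). The ring is about 1 mm left of and beyond the post axis. I'll shift by 1 mm and descend partway.

>>> move_arm:
  plan: [0, 0, 0, -0.001, 0.001, 0, 0.03, 0, 0, 0, 0, 0, 0.008, 0.03, 0, 0, 0, 0, 0, 0.008, 0.03, 0, 0, 0, 0, 0, 0.008, 0.03, 0, 0, 0, 0, 0, 0.004, 0.03, 0, 0, 0, 0, 0, 0, 0.03]

```text
time_s: 6.92
tool_pos: [0.542, 0.3443, 0.0421]
ee_rot: [[0.0, 1.0, -0.002], [1.0, -0.0, -0.001], [-0.001, -0.002, -1.0]]
wrist_force: [-1.7, -0.9, -0.8]
grip_width: 0.0398
grasp_force: 15.0
```

>>> move_arm:
  plan: [0, 0, 0, 0, 0, 0.01, 0.03, 0, 0, 0, 0, 0, 0.01, 0.03, 0, 0, 0, 0, 0, 0.005, 0.03, 0, 0, 0, 0, 0, 0.002, 0.03, 0, 0, 0, 0, 0, 0, 0.03, 0, 0, 0, 0, 0, 0, 0.03]

```text
time_s: 7.42
tool_pos: [0.5426, 0.3451, 0.0164]
ee_rot: [[-0.0, 1.0, -0.0], [1.0, 0.0, -0.0], [-0.0, -0.0, -1.0]]
wrist_force: [-0.1, 1.3, -0.0]
grip_width: 0.0396
grasp_force: 15.0
```

>>> move_arm:
  plan: [0, 0, 0, 0, 0, 0.0015, 0.03, 0, 0, 0, 0, 0, 0, 0.03, 0, 0, 0, 0, 0, 0, 0.07, 0, 0, 0, 0, 0, 0, 0.07, 0, 0, 0, 0, 0, 0, 0.07, 0, 0, 0, 0, 0, 0, 0.07]

```text
time_s: 7.92
tool_pos: [0.5427, 0.345, 0.015]
ee_rot: [[0.0, 1.0, -0.0], [1.0, -0.0, -0.0], [-0.0, -0.0, -1.0]]
wrist_force: [-0.4, -0.1, 0.6]
grip_width: 0.0615
grasp_force: 0.0
```

>>> move_arm:
  plan: [0, 0, 0, 0, 0, -0.01, 0.07, 0, 0, 0, 0, 0, -0.03, 0.07, 0, 0, 0, 0, 0, -0.035, 0.07, 0, 0, 0, -0.015, -0.005, -0.02, 0.07, 0, 0, 0, -0.03, -0.009, 0, 0.07, 0, 0, 0, -0.034, -0.01, 0, 0.07, 0, 0, 0, -0.034, -0.01, 0, 0.07, 0, 0, 0, -0.034, -0.01, 0, 0.07, 0, 0, 0, -0.034, -0.01, 0, 0.07, 0, 0, 0, -0.034, -0.01, 0, 0.07, 0, 0, 0, -0.03, -0.0075, 0.01, 0.07, 0, 0, 0, -0.02, -0.004, 0.02, 0.07, 0, 0, 0, 0, 0, 0.02, 0.07, 0, 0, 0, 0, 0, 0, 0.07, 0, 0, 0, 0, 0, 0, 0.07, 0, 0, 0, 0, 0, 0, 0.07, 0, 0, 0, 0, 0, 0, 0.07]

```text
time_s: 9.33
tool_pos: [0.4682, 0.0814, 0.0614]
ee_rot: [[-0.002, 1.0, 0.002], [1.0, 0.001, 0.001], [0.001, 0.002, -1.0]]
wrist_force: [-0.5, -0.6, 0.6]
grip_width: 0.0701
grasp_force: 0.0
```

```bash
python3 - <<'E'
from h import *
s=status.sense(); p=s["tool_pos"]; print(s["time_s"],np.round(p,4),np.round(s["ee_rot"],4).tolist())
w=cam("wrist"); u=proj(w,[.468,.089,.008]).astype(int); print(u)
r=blob(w[0],"ivory",(u[0]-70,u[1]-60,u[0]+70,u[1]+60)); P=onz(w,r[0],.008); print(r,P,P-p)
t=cam("top"); r=blob(t[0],"blue",(185,195,222,235)); print("blue on post",r, onz(t,r[0],.02) if r else 0)
E
```

```text
9.3333 [0.4682 0.0814 0.0614] [[-0.0015, 1.0, 0.002], [1.0, 0.0015, 0.0008], [0.0008, 0.002, -1.0]]
[322 210]
(array([323.30446983, 211.55755997]), array([56.5, 56.8]), 2082) [0.46825258 0.08837803 0.008     ] [ 0.00010196  0.00696094 -0.0534475 ]
blue on post (array([201.26182618, 214.25632563]), array([13.4, 14.1]), 119) [0.54315147 0.34640952 0.02      ]
```

>>> move_arm:
  plan: [0, 0, 0, 0.007, 0, 0.02, 0.07, 0, 0, 0, 0, 0, 0.02, 0.07, 0, 0, 0, 0, 0, 0.012, 0.07, 0, 0, 0, 0, 0, 0.0055, 0.07, 0, 0, 0, 0, 0, 0, 0.07, 0, 0, 0, 0, 0, 0, 0.07]

```text
time_s: 9.93
tool_pos: [0.4675, 0.0874, 0.0031]
ee_rot: [[-0.0, 1.0, 0.0], [1.0, 0.0, 0.0], [0.0, 0.0, -1.0]]
wrist_force: [-0.5, -0.3, 0.8]
grip_width: 0.07
grasp_force: 0.0
```

>>> move_arm:
  plan: [0, 0, 0, 0.001, 0.0006, -0.001, 0.03, 0, 0, 0, 0, 0, 0, 0.03, 0, 0, 0, 0, 0, 0, 0.03, 0, 0, 0, 0, 0, 0, 0.03, 0, 0, 0, 0, 0, 0, 0.03, 0, 0, 0, 0, 0, 0, 0.03]

```text
time_s: 10.43
tool_pos: [0.468, 0.088, 0.0039]
ee_rot: [[0.0, 1.0, 0.0], [1.0, -0.0, -0.0], [-0.0, 0.0, -1.0]]
wrist_force: [0.8, -1.4, 3.3]
grip_width: 0.039
grasp_force: 15.0
```

>>> move_arm:
  plan: [0, 0, 0, 0, 0, -0.02, 0.03, 0, 0, 0, 0, 0, -0.035, 0.03, 0, 0, 0, 0, 0, -0.035, 0.03, 0, 0, 0, 0.0143, 0.004, -0.02, 0.03, 0, 0, 0, 0.03, 0.009, 0, 0.03, 0, 0, 0, 0.034, 0.01, 0, 0.03, 0, 0, 0, 0.034, 0.01, 0, 0.03, 0, 0, 0, 0.034, 0.01, 0, 0.03, 0, 0, 0, 0.034, 0.01, 0, 0.03, 0, 0, 0, 0.034, 0.01, 0, 0.03, 0, 0, 0, 0.022, 0.007, 0, 0.03, 0, 0, 0, 0.014, 0.004, 0, 0.03, 0, 0, 0, 0.006, 0, 0, 0.03, 0, 0, 0, 0, 0, 0.02, 0.03, 0, 0, 0, 0, 0, 0.015, 0.03, 0, 0, 0, 0, 0, 0, 0.03, 0, 0, 0, 0, 0, 0, 0.03]

```text
time_s: 11.85
tool_pos: [0.5412, 0.3429, 0.078]
ee_rot: [[0.001, 1.0, -0.002], [1.0, -0.001, -0.002], [-0.002, -0.002, -1.0]]
wrist_force: [1.0, 0.1, -0.1]
grip_width: 0.0395
grasp_force: 15.0
```

```bash
python3 - <<'E'
from h import *
s=status.sense(); p=s["tool_pos"]; print(s["time_s"],np.round(p,4)); w=cam("wrist"); 
print([proj(w,[.5425,.3446,z]).round(1) for z in(.06,.012)],proj(w,[p[0],p[1]+.01,p[2]+.010]))
cv2.imwrite("pics/w4.png",cv2.resize(w[0][100:300,220:420],None,fx=3,fy=3))
E
```

```text
11.85 [0.5412 0.3429 0.078 ]
[array([325.6, 237.4]), array([325.2, 213.2])] [323.51777143 242.7972514 ]
```

View pics/w4.png

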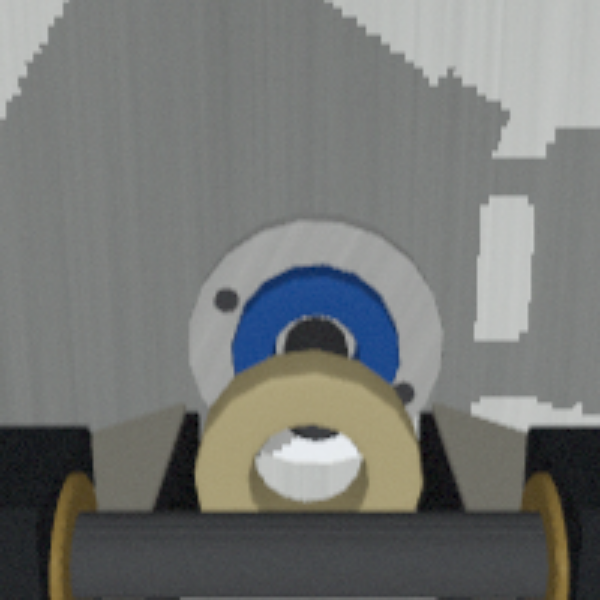

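The crop shows the blue ring seated on the base around the post, at crop (315,330), and the ivory ring held level with its hole at (309,462). I'll centre it and descend.

>>> move_arm:
  plan: [0, 0, 0, 0.0018, 0.0012, 0, 0.03, 0, 0, 0, 0, 0, 0.01, 0.03, 0, 0, 0, 0, 0, 0.008, 0.03, 0, 0, 0, 0, 0, 0.008, 0.03, 0, 0, 0, 0, 0, 0.006, 0.03, 0, 0, 0, 0, 0, 0, 0.03]

```text
time_s: 12.4
tool_pos: [0.5423, 0.3448, 0.0446]
ee_rot: [[0.0, 1.0, -0.002], [1.0, -0.0, -0.002], [-0.002, -0.002, -1.0]]
wrist_force: [1.0, -2.1, -1.2]
grip_width: 0.0392
grasp_force: 15.0
```

>>> move_arm:
  plan: [0, 0, 0, 0, 0, 0.008, 0.03, 0, 0, 0, 0, 0, 0.005, 0.03, 0, 0, 0, 0, 0, 0.0025, 0.03, 0, 0, 0, 0, 0, 0, 0.03, 0, 0, 0, 0, 0, 0, 0.03]

```text
time_s: 12.82
tool_pos: [0.5427, 0.3449, 0.0305]
ee_rot: [[0.001, 1.0, -0.001], [1.0, -0.001, -0.002], [-0.002, -0.001, -1.0]]
wrist_force: [0.2, -5.3, -3.7]
grip_width: 0.0395
grasp_force: 15.0
```

>>> move_arm:
  plan: [0, 0, 0, 0, 0, 0.001, 0.03, 0, 0, 0, 0, 0, 0, 0.07, 0, 0, 0, 0, 0, 0, 0.07, 0, 0, 0, 0, 0, 0, 0.07, 0, 0, 0, 0, 0, 0, 0.07, 0, 0, 0, 0, 0, -0.01, 0.07, 0, 0, 0, 0, 0, -0.03, 0.07, 0, 0, 0, 0, 0, -0.035, 0.07, 0, 0, 0, 0, 0, -0.035, 0.07, 0, 0, 0, -0.02, 0, -0.035, 0.07, 0, 0, 0, -0.03, 0, -0.03, 0.07, 0, 0, 0, -0.035, 0, -0.02, 0.07, 0, 0, 0, -0.035, 0, 0, 0.07, 0, 0, 0, -0.035, 0, 0, 0.07, 0, 0, 0, -0.02, 0, 0, 0.07, 0, 0, 0, 0, 0, 0, 0.07]

```text
time_s: 14.15
tool_pos: [0.5439, 0.1657, 0.2255]
ee_rot: [[0.007, 1.0, 0.001], [1.0, -0.007, -0.003], [-0.003, 0.001, -1.0]]
wrist_force: [0.3, -0.4, -0.3]
grip_width: 0.0699
grasp_force: 0.0
```

```bash
python3 - <<'E'
from h import *
s=status.sense(); p=s["tool_pos"]; print(s["time_s"],np.round(p,4),np.round(s["joint_positions"],1)); 
t=cam("top"); c=cam("scene")
for n,w,b,z in(("top",t,(185,195,222,235),.033),("sc",c,(440,235,490,285),.033)):
  for col in("ivory","blue"):
    r=blob(w[0],col,b); print(n,col,r,onz(w,r[0],z) if r else 0)
a=cv2.resize(c[0][230:290,430:500],(700,600),interpolation=cv2.INTER_CUBIC); cv2.imwrite("pics/s5.png",a)
E
```

```text
14.15 [0.5439 0.1657 0.2255] [ -0.3  22.9 -30.5  96.4  12.9  64.2 -34.8]
top ivory (array([185.66666667, 218.66666667]), array([2., 7.]), 11) [0.5305901  0.38206889 0.033     ]
top blue None 0
sc ivory (array([469.07777778, 260.35555556]), array([19.6, 16.8]), 201) [0.54555822 0.34275373 0.033     ]
sc blue (array([465.34313725, 269.26470588]), array([14.6,  4.4]), 33) [0.57108347 0.3407444  0.033     ]
```

View pics/s5.png

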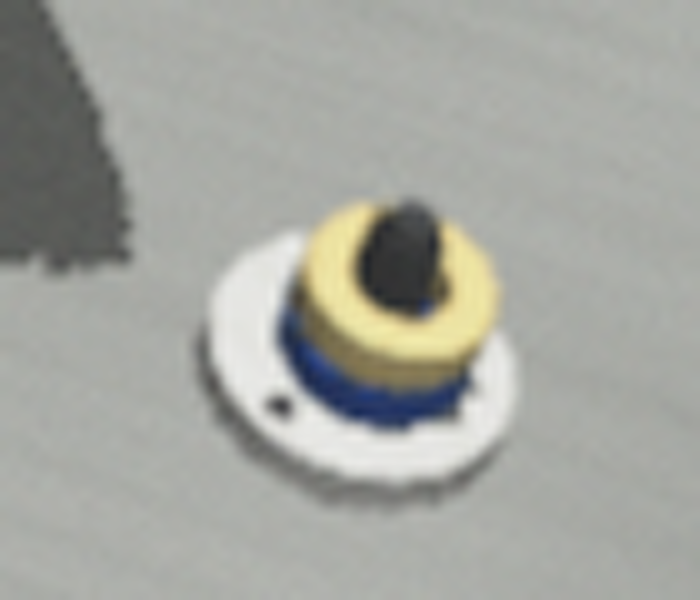

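The crop shows the ivory ring flat on the blue ring, which is flat on the base, with the post through both. Next, the cap.

>>> move_arm:
  plan: [0, 0, 0, -0.02, 0, 0, 0.07, 0, 0, 0, -0.034, 0, 0, 0.07, 0, 0, 0, -0.034, 0, 0, 0.07, 0, 0, 0, -0.034, 0, 0, 0.07, 0, 0, 0, -0.034, 0, 0, 0.07, 0, 0, 0, -0.034, 0, 0, 0.07, 0, 0, 0, -0.034, 0, 0, 0.07, 0, 0, 0, -0.034, 0, 0, 0.07, 0, 0, 0, -0.034, 0, 0, 0.07, 0, 0, 0, -0.034, 0, 0, 0.07, 0, 0, 0, -0.034, 0, 0, 0.07, 0, 0, 0, -0.034, 0, 0, 0.07, 0, 0, 0, -0.034, 0, 0, 0.07, 0, 0, 0, -0.034, 0, 0, 0.07, 0, 0, 0, -0.034, 0, 0, 0.07, 0, 0, 0, -0.034, 0, 0, 0.07, 0, 0, 0, -0.01, 0, 0, 0.07, 0, 0, 0, 0, 0, 0, 0.07, 0, 0, 0, 0, 0, 0, 0.07]

```text
time_s: 15.83
tool_pos: [0.5441, -0.3667, 0.2245]
ee_rot: [[-0.001, 1.0, 0.001], [1.0, 0.001, 0.002], [0.002, 0.001, -1.0]]
wrist_force: [0.9, 0.2, -0.3]
grip_width: 0.0698
grasp_force: 0.0
```

```bash
python3 - <<'E'
from h import *
s=status.sense(); p=s["tool_pos"]; print(s["time_s"],np.round(p,4),np.round(s["ee_rot"],4).tolist(),np.round(s["joint_positions"],1)); 
w=cam("wrist"); cv2.imwrite("pics/w6.png",w[0]); r=blob(w[0],"red",(150,60,500,300)); P=onz(w,r[0],.141); print(r,P,P-p)
E
```

```text
15.8333 [ 0.5441 -0.3667  0.2245] [[-0.0012, 1.0, 0.0006], [1.0, 0.0012, 0.0015], [0.0015, 0.0006, -1.0]] [ 42.9  29.8 -21.2  84.   11.   68.3  20.3]
(array([312.41634374, 194.81269971]), array([57., 56.]), 2309) [ 0.53557796 -0.35510468  0.141     ] [-0.00851009  0.0115851  -0.08351452]
```

View pics/w6.png

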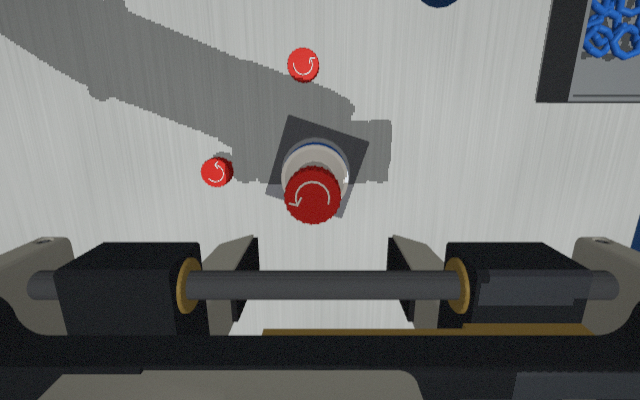

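The picture shows the bottle's large cap at (312,195) and the two small caps at (303,65) and (217,172). The arrow turns anticlockwise. Joint 7 is at 20° and rises with yaw, so a 90° twist fits its range. I'll descend partway and re-measure.

>>> move_arm:
  plan: [0, 0, 0, 0.004, -0.0085, 0.015, 0.07, 0, 0, 0, 0, 0, 0.025, 0.07, 0, 0, 0, 0, 0, 0.018, 0.07, 0, 0, 0, 0, 0, 0, 0.07, 0, 0, 0, 0, 0, 0, 0.07, 0, 0, 0, 0, 0, 0, 0.07]

```text
time_s: 16.38
tool_pos: [0.5358, -0.3631, 0.1682]
ee_rot: [[-0.002, 1.0, 0.002], [1.0, 0.002, -0.0], [-0.0, 0.002, -1.0]]
wrist_force: [-0.7, 0.0, 1.0]
grip_width: 0.0701
grasp_force: 0.0
```

```bash
python3 - <<'E'
from h import *
s=status.sense(); p=s["tool_pos"]; print(s["time_s"],np.round(p,4)); 
w=cam("wrist"); r=blob(w[0],"red",(200,60,450,290)); print(r)
for z in(.146,.141,.136): P=onz(w,r[0],z); print(P,P-p)
im=w[0]; m=hsv(im,"red")[60:290,200:450]; ys,xs=np.nonzero(m); print(xs.min()+200,xs.max()+200,ys.min()+60,ys.max()+60)
P=np.array([.5356,-.355,.146]); print([proj(w,P+d).round(1) for d in np.array([[-.022,0,0],[.022,0,0],[0,-.022,0],[0,.022,0],[0,.022,-.024]])])
E
```

```text
16.3833 [ 0.5358 -0.3631  0.1682]
(array([322.87887   , 221.75769894]), array([74. , 71.2]), 3825)
[ 0.53547841 -0.35301517  0.146     ] [-0.00030207  0.01012965 -0.02215917]
[ 0.53549574 -0.35473961  0.141     ] [-0.00028473  0.00840521 -0.02715917]
[ 0.53551308 -0.35646405  0.136     ] [-0.00026739  0.00668076 -0.03215917]
200 359 60 258
[array([286.7, 224.8]), array([359.4, 224.9]), array([323. , 258.1]), array([323.2, 189.5]), array([323.1, 181.2])]
```

>>> move_arm:
  plan: [0, 0, 0, 0.008, 0, 0.005, 0.07, 0, 0, 0, 0, 0, 0.015, 0.07, 0, 0, 0, 0, 0, 0.015, 0.07, 0, 0, 0, 0, 0, 0.009, 0.07, 0, 0, 0, 0, 0, 0, 0.07, 0, 0, 0, 0, 0, 0, 0.07]

```text
time_s: 16.93
tool_pos: [0.5345, -0.356, 0.1228]
ee_rot: [[-0.0, 1.0, -0.0], [1.0, 0.0, 0.0], [0.0, -0.0, -1.0]]
wrist_force: [0.4, 0.6, 0.2]
grip_width: 0.0702
grasp_force: 0.0
```

>>> move_arm:
  plan: [0, 0, 0, 0.0008, 0.001, 0, 0.035, 0, 0, 0, 0, 0, 0, 0.035, 0, 0, 0, 0, 0, 0, 0.035, 0, 0, 0, 0, 0, 0, 0.035, 0, 0, 0, 0, 0, 0, 0.035, 0, 0, 0, 0, 0, 0, 0.035]
  newtons: 50

```text
time_s: 17.43
tool_pos: [0.5356, -0.3557, 0.1231]
ee_rot: [[0.0, 1.0, 0.001], [1.0, -0.0, -0.0], [-0.0, 0.001, -1.0]]
wrist_force: [-0.6, -0.1, 2.3]
grip_width: 0.0429
grasp_force: 50.0
```

>>> move_arm:
  plan: [0, 0, 0, 0, 0, 0.003, 0.035, 0, 0, 0, 0, 0, 0.003, 0.035, 0, 0, 0, 0, 0, 0.0015, 0.035, 0, 0, 0, 0, 0, 0, 0.035, 0, 0, 0, 0, 0, 0, 0.035]

```text
time_s: 17.85
tool_pos: [0.5358, -0.3557, 0.1161]
ee_rot: [[0.0, 1.0, 0.001], [1.0, -0.0, -0.001], [-0.001, 0.001, -1.0]]
wrist_force: [-2.9, 1.2, 10.9]
grip_width: 0.0432
grasp_force: 50.0
```

>>> move_arm:
  plan: [0, 0, 0, 0, 0, 0.001, 0.035, 0, 0, 0, 0, 0, 0, 0.035]

```text
time_s: 18.02
tool_pos: [0.5358, -0.3557, 0.116]
ee_rot: [[0.0, 1.0, 0.001], [1.0, -0.0, -0.001], [-0.001, 0.001, -1.0]]
wrist_force: [-5.4, 3.0, 17.7]
grip_width: 0.043
grasp_force: 50.0
```

The cap is bottomed on the rim: force is rising with no travel. I'll twist and watch the force.

>>> move_arm:
  plan: [0, 0, -0.06, 0, 0, 0, 0.035, 0, 0, -0.08, 0, 0, 0, 0.035, 0, 0, -0.08, 0, 0, 0, 0.035, 0, 0, -0.08, 0, 0, 0, 0.035, 0, 0, -0.08, 0, 0, 0, 0.035, 0, 0, 0, 0, 0, 0, 0.035]

```text
time_s: 18.52
tool_pos: [0.537, -0.3559, 0.1161]
ee_rot: [[-0.376, 0.927, 0.003], [0.927, 0.376, -0.002], [-0.003, 0.003, -1.0]]
wrist_force: [-2.2, 0.5, 15.0]
grip_width: 0.0432
grasp_force: 50.0
```

```bash
python3 - <<'E'
from h import *
s=status.sense(); print(np.round(s["tool_pos"],4),np.round(s["moment"],3),np.round(s["wrist_force"],1),np.round(s["joint_positions"],1))
E
```

```text
[ 0.537  -0.3559  0.1161] [0.293 0.293 0.007] [-2.2  0.5 15. ] [ 45.6  35.  -25.8  92.9  17.6  55.9  36.1]
```

>>> move_arm:
  plan: [0, 0, -0.085, 0, 0, 0, 0.035, 0, 0, -0.085, 0, 0, 0, 0.035, 0, 0, -0.085, 0, 0, 0, 0.035, 0, 0, -0.085, 0, 0, 0, 0.035, 0, 0, -0.085, 0, 0, 0, 0.035, 0, 0, -0.085, 0, 0, 0, 0.035, 0, 0, -0.085, 0, 0, 0, 0.035, 0, 0, -0.085, 0, 0, 0, 0.035, 0, 0, -0.085, 0, 0, 0, 0.035, 0, 0, -0.085, 0, 0, 0, 0.035, 0, 0, -0.085, 0, 0, 0, 0.035, 0, 0, -0.085, 0, 0, 0, 0.035, 0, 0, -0.085, 0, 0, 0, 0.035, 0, 0, -0.085, 0, 0, 0, 0.035, 0, 0, 0, 0, 0, 0, 0.035, 0, 0, 0, 0, 0, 0, 0.035]

```text
time_s: 19.85
tool_pos: [0.5371, -0.3561, 0.1161]
ee_rot: [[-1.0, 0.0, 0.004], [0.0, 1.0, -0.002], [-0.004, -0.002, -1.0]]
wrist_force: [-1.4, 0.8, 14.3]
grip_width: 0.043
grasp_force: 50.0
```

```bash
python3 - <<'E'
from h import *
s=status.sense(); print(np.round(s["tool_pos"],4),np.round(s["moment"],3),np.round(s["joint_positions"],1))
w=cam("wrist"); cv2.imwrite("pics/w7.png",cv2.resize(w[0][150:300,220:420],None,fx=3,fy=3))
E
```

```text
[ 0.5371 -0.3561  0.1161] [-0.007  0.026  0.06 ] [ 55.5  39.2 -42.5  91.9  29.5  60.3  94.5]
```

View pics/w7.png

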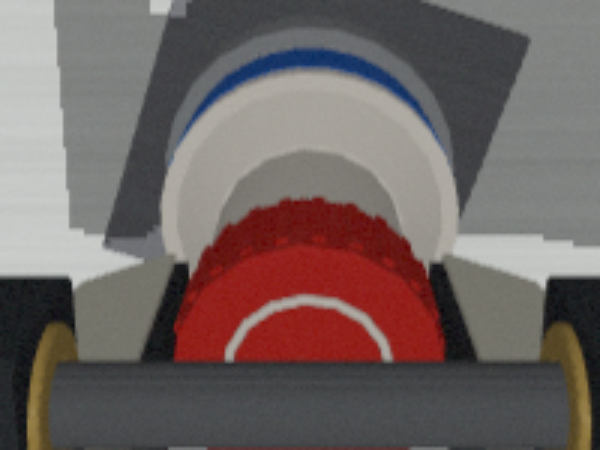

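The crop shows the cap's arrow arc still at the top, in the same place relative to the gripper as before. So the cap turned with the gripper by 90°. I'll lift gently first.

>>> move_arm:
  plan: [0, 0, 0, 0, 0, -0.004, 0.035, 0, 0, 0, 0, 0, -0.005, 0.035, 0, 0, 0, 0, 0, -0.005, 0.035, 0, 0, 0, 0, 0, -0.002, 0.035, 0, 0, 0, 0, 0, 0, 0.035, 0, 0, 0, 0, 0, 0, 0.035]

```text
time_s: 20.4
tool_pos: [0.535, -0.3554, 0.1297]
ee_rot: [[-1.0, 0.001, -0.001], [0.001, 1.0, 0.0], [0.001, 0.0, -1.0]]
wrist_force: [-0.2, 0.2, -2.3]
grip_width: 0.0432
grasp_force: 50.0
```

>>> move_arm:
  plan: [0, 0, 0, 0, 0, -0.006, 0.035, 0, 0, 0, 0, 0, -0.01, 0.035, 0, 0, 0, 0, 0, -0.01, 0.035, 0, 0, 0, 0, 0, -0.012, 0.035, 0, 0, 0, 0, 0, -0.012, 0.035, 0, 0, 0, 0, 0, -0.008, 0.035, 0, 0, 0, 0, 0, -0.004, 0.035, 0, 0, 0, 0, 0, 0, 0.035, 0, 0, 0, 0, 0, 0, 0.035, 0, 0, 0, 0, 0, 0, 0.035]

```text
time_s: 21.23
tool_pos: [0.535, -0.3555, 0.1916]
ee_rot: [[-1.0, 0.001, -0.001], [0.001, 1.0, 0.0], [0.001, 0.0, -1.0]]
wrist_force: [0.2, 0.3, -2.2]
grip_width: 0.0433
grasp_force: 50.0
```

```bash
python3 - <<'E'
from h import *
s=status.sense(); print(s["time_s"],np.round(s["tool_pos"],4),np.round(s["wrist_force"],1))
t=cam("top"); c=cam("scene"); 
a=cv2.resize(c[0][100:200,150:270],None,fx=4,fy=4); b=cv2.resize(t[0][165:285,400:530],None,fx=2.3,fy=2.3); cv2.imwrite("pics/f.png",np.hstack([a,cv2.copyMakeBorder(b,0,400-b.shape[0],0,0,cv2.BORDER_CONSTANT)]))
print(blob(c[0],"red",(150,70,220,160)), proj(c,[.5355,-.3555,s["tool_pos"][2]+.011]))
E
```

```text
21.2333 [ 0.535  -0.3555  0.1916] [ 0.2  0.3 -2.2]
(array([185.62269129, 111.64379947]), array([24.9, 12.3]), 212) [188.40355665 109.51155187]
```

View pics/f.png

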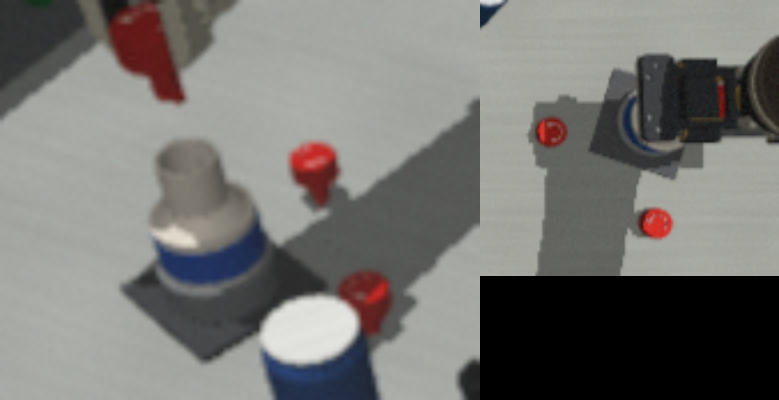

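The picture shows the cap out of the bottle, with its plug foot at crop (172,100), the mouth open at (190,150), and the other things undisturbed. One quick check of level, then hand in.

```bash
python3 - <<'E'
from h import *
p=status.sense()["tool_pos"]; c=cam("scene")
for z in(.1636,.19,.2146): print((proj(c,[p[0],p[1],z])-[150,100])*4)
print("mouth",(proj(c,[.5355,-.3553,.115])-[150,100])*4)
m=hsv(c[0],"red")[95:130,170:200]
for y in range(0,35,2):
  x=np.nonzero(m[y])[0]
  if len(x): print((y-5)*4+0,(x.min()+20)*4,(x.max()+20)*4)
E
```

```text
[170.24725491  91.99837881]
[159.47910905  55.53895199]
[149.06614346  20.28211559]
mouth [188.74630563 156.08306201]
12 120 152
20 112 156
28 108 156
36 112 160
44 116 164
52 120 164
60 120 168
68 132 168
76 152 168
84 156 172
92 156 176
```

```bash
python3 -c "
from station import workorder
print(workorder.sign_off())"
```

```text
the job is handed in; nothing more can be done
None
```

The job is handed in at about 21 s: the blue ring and then the ivory ring are home on the post, and the cap was pressed, turned 90° and lifted out. It is held level above the bottle, with its plug foot about 48 mm clear of the mouth.

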